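# Strip down the straining tub for washing up

### The arm

A 6-joint arm with a two-finger parallel gripper is mounted at the origin on the work surface. World frame = base frame: x ahead of the robot, y to its left, z up, the work surface at z = 0. Lengths are in m, angles in rad, forces in N, time in s.
With the tool pointing down it reaches from about 0.4 to 0.825 m from the base axis. Payload 7 kg.
Tool frame: the origin (TCP) lies at the very end of the fingers, on their centre line; the grasp point (between the pads) lies 19 mm behind it; z points along the fingers, y is the direction in which the jaws open and shut (so a half turn about z gives the same grasp; the last joint's range is limited). The gripper opens to 85 mm and grips with 20 to 120 N. Pads are 22 mm wide; open, the fingers measure 114 mm over their backs; the gripper's body (76 mm by 85 mm) begins 54 mm behind the grasp point. The pads swing forward as they close: fully open they stand 13 mm farther back than shut.
Start: joints at [-0.885, 0.359, 0.012, 0, -1.224, -0.288], TCP at [0.261, -0.622, 0.231] pointing down, gripper open.
Joint ranges: [-3.07, 3.07], [-1.43, 2.12], [-1.02, 1.25], [-3.03, 1.67], [-3.05, -0], [-3.03, 3.03]. Speed limits (rad/s): [2.39, 2.39, 3.01, 3.14, 3.14, 3.14].

### API

Orientations are given as a unit quaternion [w, x, y, z].
In Python, from bench import robot, vision gives the robot as it stands. The module is installed in compiled form; this text tells all that it offers.
- The arm moves only by the shell command python3 -m creep 'ROWS'. ROWS is JSON, a list that holds one entry, the list of rows, each a list of 7 numbers: the turn, a rotation vector about the tool's x, y, z in degrees, then the shift along the tool's x, y, z in m, then the finger opening in m, from 0 to 0.0854. In form: [[[ax, ay, az, tx, ty, tz, grip], ...]]. A call has 1 to 10 rows; each row is the pose to reach, as a shift and turn from the pose commanded when the call began, along the tool's axes at that moment; what a row does not reach only later rows make up. A row lasts 1/8 s, in which the tool goes at most 62.5 mm and 10.7 degrees, less where a joint would pass 70% of its speed; a pose out of reach is approached as far as the arm can. A call with a gripper value outside its range is refused whole. The fingers move at their own pace and stop on an object; the grip force is fixed at half the most. Time passes only in rows, so rows that repeat a pose let the fingers close. It gives the time, the measured TCP pose, the force and the opening at its end, in the units of the state.
- robot.read_state(): the state, without advancing time (a new reading comes with each control period).
- vision.read_camera(name): name is "scene" or "top" or "wrist"; returns the picture (400x640x3 uint8, blue, green, red); there is no depth.
- vision.camera_info(name): a dict with "K" (3x3 intrinsics, pixels), "R" (3x3) and "t" (3): a world point X has camera coordinates R X + t. Camera axes: x right, y down, z forward; pixel columns grow to the right and rows downward; lengths in m; the calibration is good to about 2 mm. A picture is of the moment at which its call begins: read the wrist's pose just before it. camera_info takes no time and is no camera call; for the wrist camera it gives the pose at the moment of the call.
- robot.finish_job(): hands the job in, once; it reports no verdict.
The state is a dict: "t": time; "qpos": joint angles; "qd": joint speeds; "joint_efforts": joint torques, N m; "eef_pos": TCP position; "tcp_rot": TCP orientation; "ft_force": force on the tool from outside, world axes, zero at the start; "moment": the same for the moment, N m; "width": finger opening in m.
Only numpy, scipy, OpenCV 4.12 (cv2) and the standard library are available. Lean on these libraries where they do the work, as an engineer would, in place of code of your own. Each camera call takes 0.05 s, during which the arm holds its last target.

### The job

Take the straining tub apart for washing up: pinch the two buttons on the lid's knob together to free its catch, lift the lid off and lay it flat, knob up, on the floor of the dish tray. Then lift the perforated basket out by its handle and stand it upright on the tray beside the lid. Set both down gently rather than dropping them, and leave the tub standing where it is and the things around it undisturbed.

Things in the scene. Friction and masses are not known exactly. Their poses are not given: they have to be found in the camera images.
- tub: White plastic open tub, loose, 0.6 kg, 156 (its x) x 176 mm (y), 120 mm high, walls 5 mm. Origin: centre of underside, z up. Holds the basket, closed by the lid; all three share x, y and yaw at the start. Windows under the rim of its +x and -x walls hold the lid's two tongues: until both buttons are in, the lid cannot come off and pulling lifts the whole tub.
- lid: White lid with grey knob, about 0.24 kg. Origin: centre of underside, 105 mm above the tub's origin when closed. Plug 142 x 162 mm, 15 mm deep, 2 mm clear inside the tub; plate 160 (x) x 180 mm (y), top 20 mm above the origin; knob up to 60 mm, 70 mm long in y, core 20 and cap 30 mm thick. Freed, it lifts straight up, clear after 20 mm. Put down, it rests on the flat underside of the plug.
- lid_knob (a point): Point on the middle axis of the lid, midway between the two buttons, 41 mm above the lid's origin (21 mm above the plate): close the fingers here along the lid's x.
- button_a (a joint): Grey ribbed spring button on the knob's +x side, 44 mm long (y), 26 to 54 mm above the lid's origin. 0 m: out, face 27 mm from the middle; 0.008 m: fully in, tongue clear of the tub. The pair is 54 mm wide out, 38 mm pinched. Spring 3 N out, 9 N fully in. Keep in while lifting; springs out when let go.
- button_b (a joint): The opposite button, on the -x side of the knob, same sizes, spring and values.
- basket: Perforated steel basket, 134 mm (x) x 154 mm (y), 80 mm high, about 0.35 kg (varies), on four 12 mm feet; stands loose on the tub's 5 mm floor, 6 mm clear of the walls all round. Origin: centre of its underside (foot level), z up; 5 mm above the tub's origin at the start. Must rise about 120 mm to clear the tub's rim.
- basket_bar (a point): Middle of the basket's handle, a level straight bar across the basket along its y, 146 mm long, 12 mm thick (x), 14 mm high, its middle 89 mm above the basket's origin (26 mm below the tub's rim while inside). Free space all round it; pinch it along the basket's x.
- tray: Plain aluminium dish tray, fixed, 400 mm (x) x 300 mm (y) outside, floor 3 mm thick, rim 15 mm high and 7 mm wide (inside 386 x 286 mm). Origin: centre of its underside, z up. It holds a spoon along its +y edge; the rest is free for the lid and the basket.
- spoon: Bystander: steel spoon, 260 mm, lying in the tray along x, 105 to 115 mm from the tray's middle towards +y; may be nudged.
- pail: Bystander: closed white cream pail with a blue band, 90 mm across, 95 mm high, standing about 170 mm from the tub's middle on its +x side. Origin: centre of its underside.
- scraper: Bystander: dough scraper, 120 x 105 mm, 18 mm high, lying about 165 mm from the tub's middle on its -x side.
- bowl: Bystander: steel bowl, 170 mm across, 75 mm high, on the left side of the table. Origin: centre of its underside.
- jug: Bystander: steel jug with a side handle, 100 mm across, 120 mm high, on the left side of the table. Origin: centre of its underside.
- whisk: Bystander: balloon whisk with wooden handle, 290 mm, lying on the right side of the table.
Mind the look-alikes: they are no part of the job. What is shaped like the lid but turquoise is not meant.

How it is judged:
By the outcome, as a careful person would: the job done as asked, in the order asked, and still so for the second after the job is handed in, with the robot touching nothing.
It also fails if it takes over 61 s, if anything falls off the work surface, if the arm or the gripper's body presses on something with over 40 N, if the wrist force passes 120 N, or if a joint passes its speed limit or range.

## Working session

There is one attempt and no reset: what is moved stays moved. The work goes in short steps, Python scripts to look and compute and a shell command to move; the robot and the scene stay as the last step left them, time stands still between calls to the robot, and variables do not carry over. Pictures are saved under pics/ and viewed, and the job is handed in when it is done.

```bash
mkdir -p pics; cat > h.py <<'E'
import numpy as np,cv2
from bench import robot,vision
E
python3 - <<'E'
from h import *
s=robot.read_state();print(s['t'],s['eef_pos'],s['tcp_rot'],s['width'],s['ft_force'])
for n in['scene','top']:
    cv2.imwrite(f'pics/{n}0.png',vision.read_camera(n));i=vision.camera_info(n);print(n,i)
E
```

```text
0.0 [ 0.26127408 -0.62186327  0.230379  ] [-2.30278453e-04 -1.97528619e-01  9.80296780e-01  7.83600535e-04] 0.08550250539571908 [-0.30968628  0.27436785  0.16073176]
scene {'K': array([[366.80122553,   0.        , 320.32634089],
       [  0.        , 366.80122553, 201.9159666 ],
       [  0.        ,   0.        ,   1.        ]]), 'R': array([[-0.68374348,  0.72965417,  0.00998261],
       [ 0.59886291,  0.56889349, -0.5636696 ],
       [-0.41696291, -0.37942719, -0.82594003]]), 't': array([ 0.30477184, -0.21446978,  1.61268829])}
top {'K': array([[372.93622657,   0.        , 321.18307847],
       [  0.        , 372.93622657, 202.52561365],
       [  0.        ,   0.        ,   1.        ]]), 'R': array([[ 0.01976539, -0.99977154,  0.00813631],
       [-0.9926544 , -0.02059491, -0.11921868],
       [ 0.11935901, -0.00572014, -0.99283468]]), 't': array([0.00315995, 0.47213831, 1.53903554])}
```

View pics/top0.png

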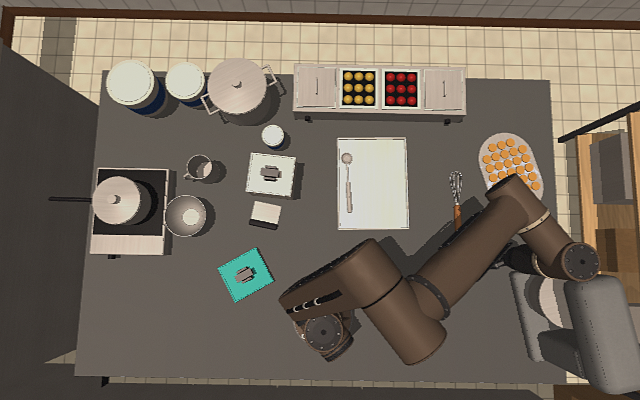

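View pics/scene0.png

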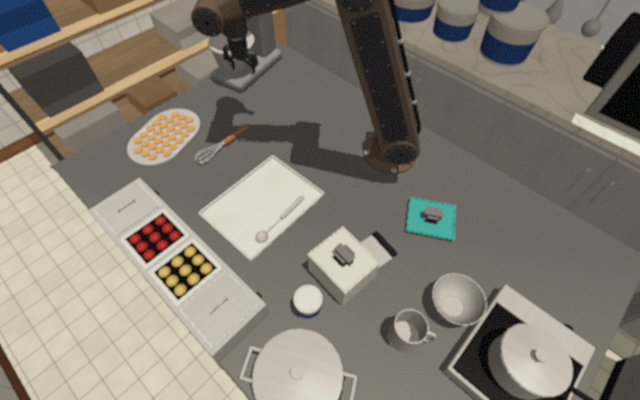

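The white tub is at about (271,175) in the top picture. The tray is at (373,183) with the spoon on its left, and the turquoise decoy is at (246,274). Next I'll zoom in to measure.

```bash
python3 - <<'E'
import cv2
a=cv2.imread('pics/top0.png')[120:240,235:415]
cv2.imwrite('pics/tz.png',cv2.resize(a,None,fx=4.4,fy=4.4,interpolation=cv2.INTER_CUBIC))
a=cv2.imread('pics/scene0.png')[215:315,280:410]
cv2.imwrite('pics/sz.png',cv2.resize(a,None,fx=6,fy=6,interpolation=cv2.INTER_CUBIC))
E
```

```text
(no output)
```

View pics/tz.png

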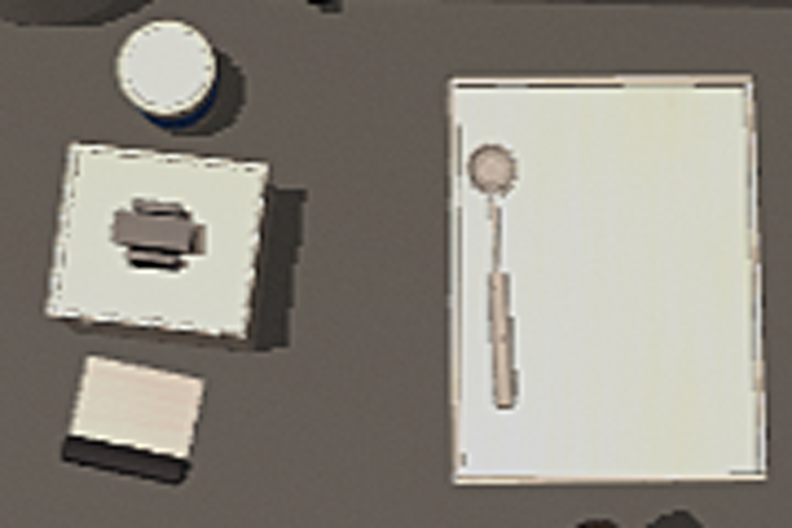

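View pics/sz.png

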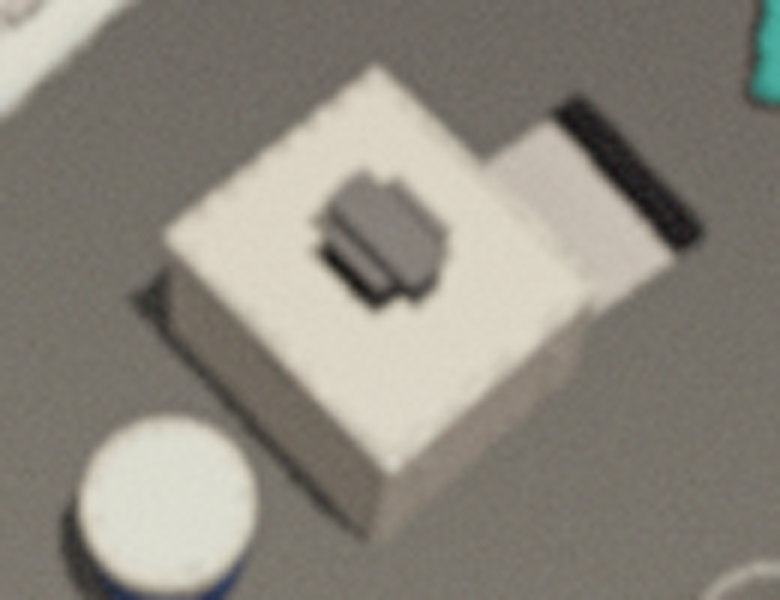

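```bash
cat >> h.py <<'E'
def unproj(n,px,z,info=None):
    i=info or vision.camera_info(n);px=np.atleast_2d(px)
    C=-i['R'].T@i['t'];d=(np.linalg.inv(i['K'])@np.c_[px,np.ones(len(px))].T).T@i['R']
    return C+d*((z-C[2])/d[:,2])[:,None]
def rect(P):
    (c,s,a)=cv2.minAreaRect((P[:,:2]*1000).astype(np.float32));return c,s,a
E
python3 - <<'E'
from h import *
np.set_printoptions(precision=4,suppress=True)
o=np.array([235,120]);t=(np.array([[74,143],[270,163],[246,338],[47,315]])+.5)/4.4-.5+o
P=unproj('top',t,.125);print(P,P.mean(0),rect(P))
s=(np.array([[377,65],[590,290],[392,470],[165,237]])+.5)/6-.5+[280,215]
Q=unproj('scene',s,.125);print(Q,Q.mean(0),rect(Q))
k=(np.array([[114,210],[200,222],[198,254],[112,243]])+.5)/4.4-.5+o
K=unproj('top',k,.165);print(K,K.mean(0),rect(K))
r=(np.array([[450,77],[751,76],[767,482],[455,482]])+.5)/4.4-.5+o
T=unproj('top',r,.015);print(T,T.mean(0),rect(T))
sp=(np.array([[492,165],[506,405]])+.5)/4.4-.5+o
print(unproj('top',sp,.01))
pl=(np.array([[166,68]])+.5)/4.4-.5+o
print(unproj('top',pl,.095))
pl=(np.array([[88,356],[205,378],[186,484],[62,462]])+.5)/4.4-.5+o
print(unproj('top',pl,.018))
E
```

```text
[[0.6576 0.2962 0.125 ]
 [0.6429 0.1177 0.125 ]
 [0.482  0.1347 0.125 ]
 [0.4991 0.3138 0.125 ]] [0.5704 0.2156 0.125 ] ((571.027587890625, 215.7381134033203), (181.5568084716797, 161.75074768066406), 84.54601287841797)
[[0.4815 0.1356 0.125 ]
 [0.5082 0.3107 0.125 ]
 [0.6566 0.299  0.125 ]
 [0.6423 0.1234 0.125 ]] [0.5722 0.2172 0.125 ] ((569.0648803710938, 217.29336547851562), (177.1213836669922, 161.2811279296875), 85.34379577636719)
[[0.5878 0.251  0.165 ]
 [0.5787 0.1751 0.165 ]
 [0.5501 0.1759 0.165 ]
 [0.5583 0.2516 0.165 ]] [0.5688 0.2134 0.165 ] ((568.9827270507812, 213.47866821289062), (78.75513458251953, 29.42293930053711), 83.82536315917969)
[[ 0.7603 -0.0497  0.015 ]
 [ 0.7679 -0.3465  0.015 ]
 [ 0.3683 -0.359   0.015 ]
 [ 0.3623 -0.0604  0.015 ]] [ 0.5647 -0.2039  0.015 ] ((564.28466796875, -204.3389434814453), (400.0713195800781, 298.6585693359375), 1.5326257944107056)
[[ 0.6739 -0.0925  0.01  ]
 [ 0.4377 -0.1087  0.01  ]]
[[0.7388 0.2192 0.095 ]]
[[0.4759 0.2941 0.018 ]
 [0.457  0.1812 0.018 ]
 [0.3551 0.196  0.018 ]
 [0.3736 0.3147 0.018 ]]
```

```bash
cat >> h.py <<'E'
from scipy.spatial.transform import Rotation as Ro
def goal(pos,ydeg):
    s=robot.read_state();q=s['tcp_rot'];R=Ro.from_quat(q,scalar_first=True).as_matrix()
    y=np.array([np.cos(np.radians(ydeg)),np.sin(np.radians(ydeg)),0]);z=np.array([0,0,-1.])
    if y@R[:,1]<0 : y=-y
    T=np.c_[np.cross(y,z),y,z]
    print('t',s['t'],'pos',s['eef_pos'],'w',s['width'],'f',s['ft_force'])
    print('rotvec',np.degrees(Ro.from_matrix(R.T@T).as_rotvec()).round(2),'shift',(R.T@(np.array(pos)-s['eef_pos'])).round(4))
np.set_printoptions(precision=4,suppress=True)
E
python3 -c "
from h import *
goal([.5705,.2155,.27],174.2)"
```

```text
t 0.1 pos [ 0.2613 -0.6219  0.2305] w 0.0856203064565218 f [0.6135 0.7083 0.2774]
rotvec [  0.08   0.04 -61.41] shift [-0.6094  0.6523 -0.0386]
```

```bash
python3 -m creep '[[[0,0,-4,-0.04,0.04,-0.04,0.085],[0,0,-10,-0.08,0.086,-0.04,0.085],[0,0,-15,-0.12,0.13,-0.04,0.085],[0,0,-20,-0.16,0.172,-0.04,0.085],[0,0,-25,-0.2,0.215,-0.04,0.085],[0,0,-30,-0.24,0.258,-0.04,0.085],[0,0,-35,-0.28,0.3,-0.04,0.085],[0,0,-40,-0.32,0.342,-0.04,0.085],[0,0,-45,-0.36,0.385,-0.04,0.085],[0,0,-45,-0.38,0.405,-0.04,0.085]]]'
python3 -c "
from h import *
goal([.5705,.2155,.27],174.2)"
```

```text
t: 1.35
eef_pos: [0.4553, -0.0992, 0.2712]
tcp_rot: [0.0, -0.559, 0.829, 0.0]
ft_force: [-0.6, -0.1, 0.4]
width: 0.085
t 1.35 pos [ 0.4553 -0.0992  0.2712] w 0.08496846547821248 f [-0.5815 -0.1394  0.4397]
rotvec [  0.     0.02 -16.2 ] shift [-0.335   0.0111  0.0013]
```

```bash
python3 -m creep '[[[0,0,-3,-0.05,0,0,0.085],[0,0,-6,-0.1,0.003,0,0.085],[0,0,-9,-0.15,0.005,0,0.085],[0,0,-12,-0.2,0.007,0,0.085],[0,0,-14,-0.25,0.009,0,0.085],[0,0,-16,-0.295,0.01,0,0.085],[0,0,-16.2,-0.325,0.011,0.001,0.085],[0,0,-16.2,-0.335,0.011,0.001,0.085],[0,0,-16.2,-0.335,0.011,0.001,0.085]]]'
python3 - <<'E'
from h import *
goal([.5705,.2155,.128],174.2)
i=vision.camera_info('wrist');print(i);cv2.imwrite('pics/w1.png',vision.read_camera('wrist'))
E
```

```text
t: 2.48
eef_pos: [0.5711, 0.2126, 0.2697]
tcp_rot: [-0.001, -0.669, 0.743, 0.0]
ft_force: [-0.3, -0.1, 0.0]
width: 0.0854
t 2.475 pos [0.5711 0.2126 0.2697] w 0.08536528119965615 f [-0.3279 -0.1056  0.0017]
rotvec [ 0.05 -0.04 -0.19] shift [-0.0029  0.0008  0.1417]
{'K': array([[287.5661,   0.    , 320.7196],
       [  0.    , 287.5661, 198.4953],
       [  0.    ,   0.    ,   1.    ]]), 'R': array([[-0.9945,  0.1044,  0.0005],
       [ 0.0999,  0.9498,  0.2966],
       [ 0.0305,  0.295 , -0.955 ]]), 't': array([ 0.5459, -0.309 ,  0.3363])}
```

View pics/w1.png

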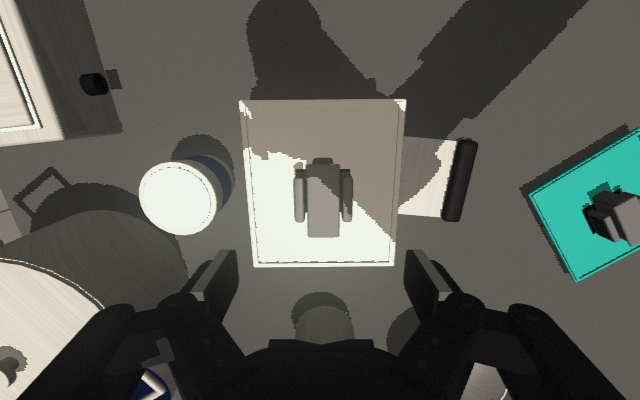

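Lid corners in the wrist picture are at (240,100), (406,98), (394,266) and (254,267). The knob cap spans (307..340, 165..237). I'll check these against my estimate.

```bash
python3 - <<'E'
from h import *
P=unproj('wrist',[[240,100],[406,98],[394,266],[254,267]],.125);print(P,P.mean(0),rect(P))
P=unproj('wrist',[[308,165],[340,165],[340,237],[307,237]],.165);print(P,P.mean(0),rect(P))
E
python3 -c "
import cv2
a=cv2.imread('pics/w1.png')[90:280,225:420];cv2.imwrite('pics/w1z.png',cv2.resize(a,None,fx=3,fy=3,interpolation=cv2.INTER_CUBIC))"
```

```text
[[0.6385 0.1205 0.125 ]
 [0.4821 0.1352 0.125 ]
 [0.4987 0.3139 0.125 ]
 [0.6563 0.2985 0.125 ]] [0.5689 0.217  0.125 ] ((568.814697265625, 216.908203125), (179.4368133544922, 158.37596130371094), 84.43180084228516)
[[0.5792 0.1818 0.165 ]
 [0.5515 0.1847 0.165 ]
 [0.5573 0.253  0.165 ]
 [0.5883 0.2497 0.165 ]] [0.5691 0.2173 0.165 ] ((569.2017211914062, 217.29983520507812), (68.51651763916016, 31.073488235473633), 83.97083282470703)
```

View pics/w1z.png

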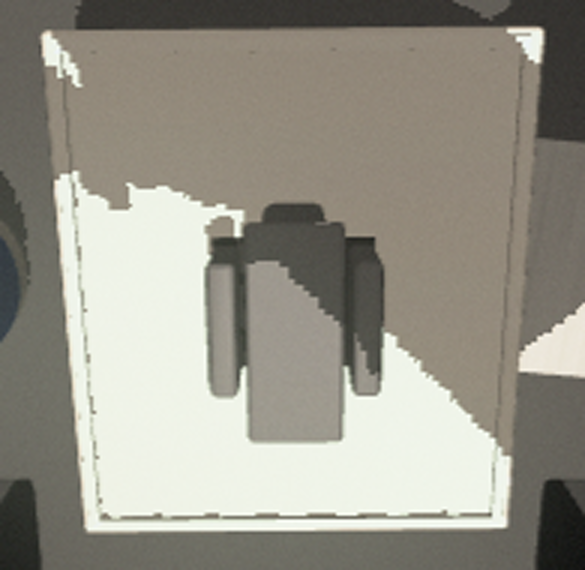

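```bash
python3 -c "
from h import *
goal([.5695,.2165,.127],174.4)"
```

```text
t 2.525 pos [0.571  0.2121 0.2701] w 0.08503240557230898 f [-0.8753 -0.8099  0.0178]
rotvec [ 0.03 -0.03 -0.42] shift [-0.0043  0.0019  0.1431]
```

```bash
python3 -m creep '[[[0,0,-0.4,-0.004,0.002,0.04,0.085],[0,0,-0.4,-0.004,0.002,0.08,0.085],[0,0,-0.4,-0.004,0.002,0.09,0.085],[0,0,-0.4,-0.004,0.002,0.09,0.085]]]'
python3 -c "
from h import *
goal([.5695,.2165,.127],174.4)"
```

```text
t: 3.02
eef_pos: [0.57, 0.2161, 0.181]
tcp_rot: [-0.0, -0.671, 0.741, -0.0]
ft_force: [0.2, -0.0, 0.1]
width: 0.0851
t 3.025 pos [0.57   0.2161 0.181 ] w 0.08510146771152498 f [ 0.207  -0.0062  0.1349]
rotvec [-0.02 -0.02 -0.03] shift [-0.0003  0.0005  0.054 ]
```

```bash
python3 -m creep '[[[0,0,0,0,0.0005,0.03,0.085],[0,0,0,0,0.0005,0.05,0.085],[0,0,0,0,0.0005,0.054,0.085],[0,0,0,0,0.0005,0.054,0.07],[0,0,0,0,0.0005,0.054,0.05],[0,0,0,0,0.0005,0.054,0.035],[0,0,0,0,0.0005,0.054,0.02],[0,0,0,0,0.0005,0.054,0.02],[0,0,0,0,0.0005,0.054,0.02],[0,0,0,0,0.0005,0.054,0.02]]]'
python3 - <<'E'
from h import *
goal([.5695,.2165,.127],174.4)
cv2.imwrite('pics/w2.png',vision.read_camera('wrist'))
E
```

```text
t: 4.28
eef_pos: [0.5702, 0.2174, 0.1295]
tcp_rot: [0.002, -0.672, 0.74, -0.001]
ft_force: [-5.2, -0.4, 15.0]
width: 0.0346
t 4.275 pos [0.5702 0.2174 0.1295] w 0.034586500890112996 f [-5.2153 -0.3871 14.992 ]
rotvec [-0.17  0.09  0.05] shift [0.0009 0.0006 0.0025]
```

View pics/w2.png

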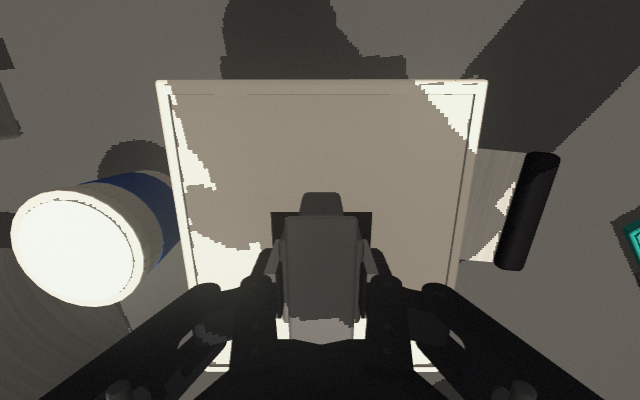

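The buttons read 34.6 mm, so they are pinched past 38. There is 15 N of upward push on the tips, so I'll lift slightly and read the load.

```bash
python3 -m creep '[[[0,0,0,0,0,-0.003,0.02],[0,0,0,0,0,-0.006,0.02],[0,0,0,0,0,-0.01,0.02],[0,0,0,0,0,-0.012,0.02],[0,0,0,0,0,-0.012,0.02]]]'
python3 - <<'E'
from h import *
goal([.5695,.2165,.127],174.4)
cv2.imwrite('pics/w3.png',vision.read_camera('wrist'))
a=vision.read_camera('scene')[215:315,280:410]
cv2.imwrite('pics/s3.png',cv2.resize(a,None,fx=6,fy=6,interpolation=cv2.INTER_CUBIC))
E
```

```text
t: 4.95
eef_pos: [0.5693, 0.2169, 0.1383]
tcp_rot: [0.0, -0.672, 0.741, 0.0]
ft_force: [-0.2, 0.8, -2.5]
width: 0.0344
t 4.95 pos [0.5693 0.2169 0.1383] w 0.03442483600245276 f [-0.2074  0.7711 -2.536 ]
rotvec [-0.    0.   -0.01] shift [ 0.0004 -0.0002  0.0113]
```

View pics/w3.png

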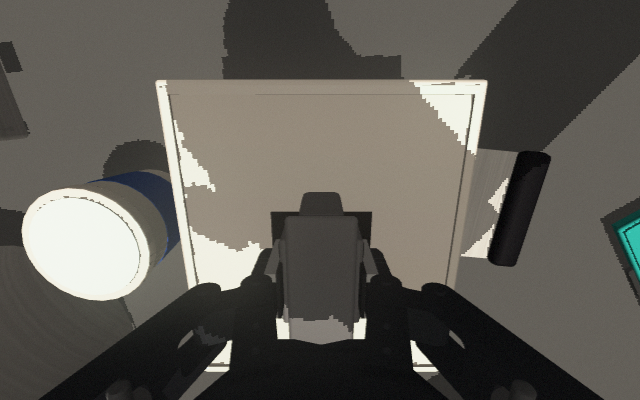

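View pics/s3.png

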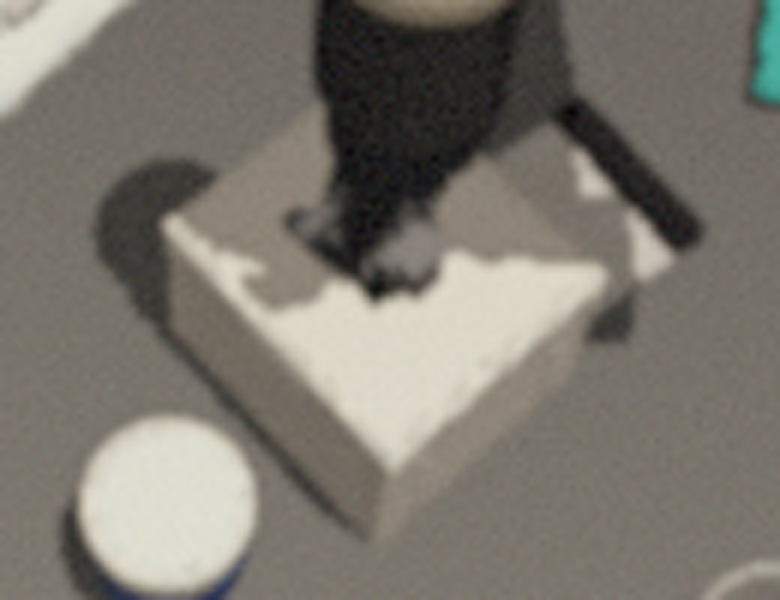

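Only −2.5 N now, which is just the lid's weight, so the catch is free. I'll lift it clear.

```bash
python3 -m creep '[[[0,0,0,0,0,-0.01,0.02],[0,0,0,0,0,-0.03,0.02],[0,0,0,0,0,-0.055,0.02],[0,0,0,0,0,-0.08,0.02],[0,0,0,0,0,-0.095,0.02],[0,0,0,0,0,-0.1,0.02],[0,0,0,0,0,-0.1,0.02]]]'
python3 -c "
from h import *
goal([.4676,-.2349,.235],181.7)
cv2.imwrite('pics/w4.png',vision.read_camera('wrist'))"
```

```text
t: 5.92
eef_pos: [0.5691, 0.2168, 0.238]
tcp_rot: [-0.0, -0.672, 0.741, 0.0]
ft_force: [0.1, -0.9, -2.5]
width: 0.0342
t 5.925 pos [0.5691 0.2168 0.238 ] w 0.034226899202637974 f [ 0.1432 -0.9478 -2.492 ]
rotvec [ 0.02 -0.   -7.31] shift [0.4594 0.0568 0.003 ]
```

View pics/w4.png

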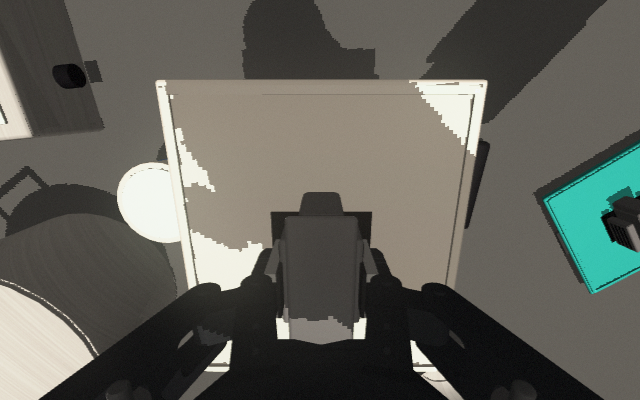

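The lid is held firmly and came up alone. I'll carry it to the tray.

```bash
python3 -m creep '[[[0,0,-0.5,0.02,0.002,0,0.02],[0,0,-1,0.06,0.007,0,0.02],[0,0,-2,0.11,0.014,0,0.02],[0,0,-3,0.165,0.02,0,0.02],[0,0,-4,0.22,0.027,0,0.02],[0,0,-5,0.275,0.034,0,0.02],[0,0,-6,0.33,0.041,0,0.02],[0,0,-6.5,0.38,0.047,0,0.02],[0,0,-7,0.42,0.052,0,0.02],[0,0,-7.3,0.445,0.055,0,0.02]]]'
python3 -m creep '[[[0,0,0,0.012,0.0015,0,0.02],[0,0,0,0.015,0.002,0,0.02],[0,0,0,0.015,0.002,0,0.02],[0,0,0,0.015,0.002,0,0.02]]]'
python3 -c "
from h import *
goal([.4676,-.2349,.06],181.7)
cv2.imwrite('pics/t5.png',cv2.resize(vision.read_camera('top')[120:300,235:475],None,fx=3.3,fy=3.3))"
```

```text
t: 7.22
eef_pos: [0.4693, -0.2227, 0.2377]
tcp_rot: [0.0, 0.717, -0.697, -0.0]
ft_force: [0.2, -0.6, -2.0]
width: 0.0347
t: 7.72
eef_pos: [0.4697, -0.235, 0.2383]
tcp_rot: [-0.0, 0.718, -0.696, -0.0]
ft_force: [-0.9, -0.4, -1.8]
width: 0.0344
t 7.725 pos [ 0.4697 -0.235   0.2383] w 0.03443724973583827 f [-0.9379 -0.3614 -1.8119]
rotvec [-0.    0.01  0.05] shift [-0.0002  0.0021  0.1783]
```

View pics/t5.png

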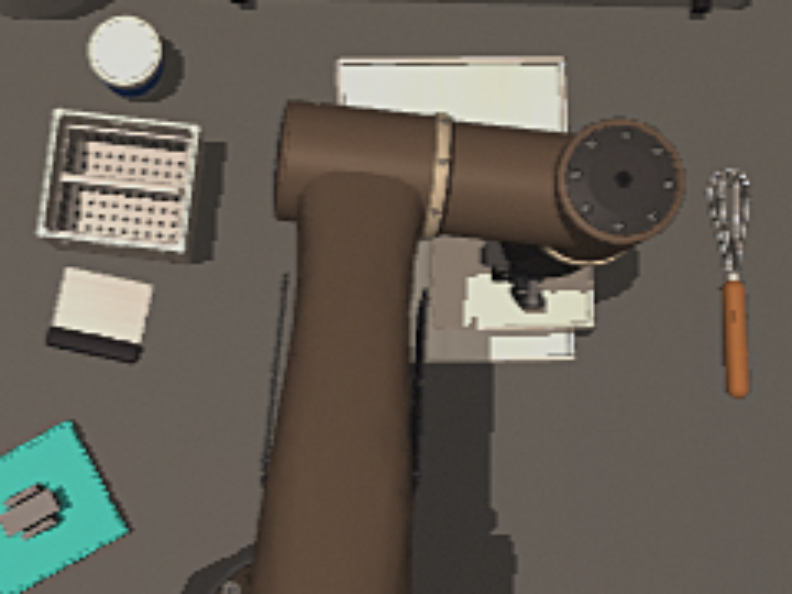

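```bash
python3 -m creep '[[[0,0,0,0,0.002,0.03,0.02],[0,0,0,0,0.002,0.075,0.02],[0,0,0,0,0.002,0.12,0.02],[0,0,0,0,0.002,0.16,0.02],[0,0,0,0,0.002,0.18,0.02],[0,0,0,0,0.002,0.19,0.02],[0,0,0,0,0.002,0.195,0.02],[0,0,0,0,0.002,0.195,0.02]]]'
python3 -c "
from h import *
goal([.4676,-.2349,.0275],181.7)
cv2.imwrite('pics/w6.png',vision.read_camera('wrist'))"
```

```text
t: 8.78
eef_pos: [0.468, -0.2357, 0.0438]
tcp_rot: [-0.0, 0.718, -0.696, 0.0]
ft_force: [0.1, -0.1, -1.5]
width: 0.0345
t 8.775 pos [ 0.468  -0.2357  0.0438] w 0.03448151088761695 f [ 0.083  -0.0534 -1.5356]
rotvec [-0.04 -0.01  0.01] shift [-0.0008  0.0004  0.0163]
```

View pics/w6.png

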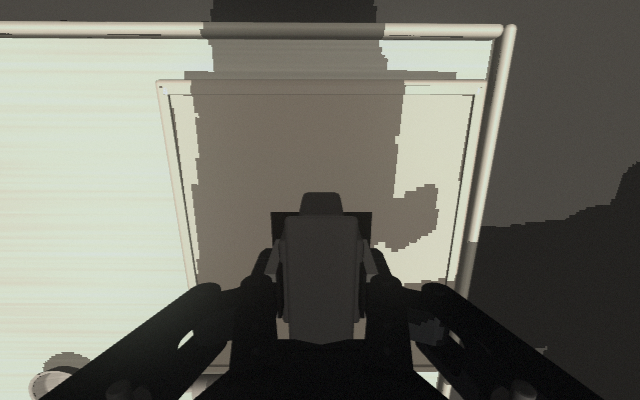

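The lid is over the tray's free area, inside the rims (rim corner at (505,30)) and clear of the spoon (bottom left). Lowering slowly.

```bash
python3 -m creep '[[[0,0,0,0,0,0.003,0.02],[0,0,0,0,0,0.006,0.02],[0,0,0,0,0,0.009,0.02],[0,0,0,0,0,0.012,0.02],[0,0,0,0,0,0.013,0.02],[0,0,0,0,0,0.013,0.02]]]'
```

```text
t: 9.57
eef_pos: [0.4674, -0.2357, 0.0302]
tcp_rot: [0.0, 0.717, -0.697, -0.0]
ft_force: [0.4, -0.2, -1.4]
width: 0.034
```

```bash
python3 -m creep '[[[0,0,0,0,0,0.001,0.02],[0,0,0,0,0,0.0015,0.02],[0,0,0,0,0,0.002,0.02],[0,0,0,0,0,0.002,0.02]]]'; python3 -m creep '[[[0,0,0,0,0,0.0005,0.02],[0,0,0,0,0,0.001,0.02],[0,0,0,0,0,0.001,0.02]]]'
```

```text
t: 10.07
eef_pos: [0.4675, -0.2358, 0.0283]
tcp_rot: [0.0, 0.717, -0.697, -0.0]
ft_force: [-0.5, 0.7, -2.4]
width: 0.0344
t: 10.45
eef_pos: [0.4675, -0.2358, 0.0276]
tcp_rot: [-0.0, 0.717, -0.697, 0.0]
ft_force: [-2.6, 1.0, 2.0]
width: 0.0342
```

Contact felt (−2.4 → +2.0 N) at the height I predicted. Opening slowly.

```bash
python3 -m creep '[[[0,0,0,0,0,0,0.045],[0,0,0,0,0,0,0.058],[0,0,0,0,0,0,0.07],[0,0,0,0,0,0,0.085],[0,0,0,0,0,0,0.085],[0,0,0,0,0,0,0.085],[0,0,0,0,0,-0.03,0.085],[0,0,0,0,0,-0.08,0.085],[0,0,0,0,0,-0.14,0.085],[0,0,0,0,0,-0.2,0.085]]]'
python3 -c "
from h import *
goal([.5695,.2165,.25],174.4)
cv2.imwrite('pics/w7.png',vision.read_camera('wrist'))"
```

```text
t: 11.7
eef_pos: [0.4671, -0.2357, 0.2293]
tcp_rot: [-0.0, 0.717, -0.697, -0.0]
ft_force: [2.0, -0.0, -0.3]
width: 0.0849
t 11.7 pos [ 0.4671 -0.2357  0.2293] w 0.08488275777009932 f [ 1.9957 -0.028  -0.296 ]
rotvec [0.  0.  7.3] shift [-0.449  -0.1158 -0.0207]
```

View pics/w7.png

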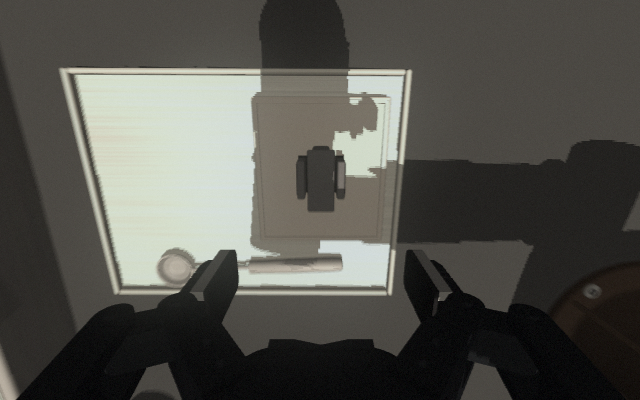

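The lid is flat with the knob up, and the spoon is clear of it. Back to the tub for the basket.

```bash
python3 -m creep '[[[0,0,0.7,-0.045,-0.011,-0.02,0.085],[0,0,1.5,-0.1,-0.026,-0.03,0.085],[0,0,2,-0.16,-0.041,-0.03,0.085],[0,0,3,-0.22,-0.057,-0.03,0.085],[0,0,4,-0.28,-0.072,-0.03,0.085],[0,0,5,-0.34,-0.088,-0.03,0.085],[0,0,6,-0.4,-0.103,-0.02,0.085],[0,0,7,-0.44,-0.113,-0.02,0.085],[0,0,7.3,-0.449,-0.116,-0.02,0.085],[0,0,7.3,-0.449,-0.116,-0.02,0.085]]]'
python3 -m creep '[[[0,0,0,0,0,0,0.085],[0,0,0,0,0,0,0.085]]]'
python3 - <<'E'
from h import *
goal([.5695,.2165,.25],174.4)
i=vision.camera_info('wrist');print(repr(i))
im=vision.read_camera('wrist');cv2.imwrite('pics/w8.png',im)
np.savez('w8.npz',**i)
cv2.imwrite('pics/w8z.png',cv2.resize(im[60:300,200:440],None,fx=2.5,fy=2.5,interpolation=cv2.INTER_CUBIC))
E
```

```text
t: 13.0
eef_pos: [0.57, 0.2166, 0.2468]
tcp_rot: [-0.0, -0.672, 0.741, 0.0]
ft_force: [-0.2, 0.4, -0.5]
width: 0.0853
t: 13.25
eef_pos: [0.5702, 0.2153, 0.2478]
tcp_rot: [0.0, -0.671, 0.741, -0.0]
ft_force: [0.4, -0.8, -0.3]
width: 0.0849
t 13.25 pos [0.5702 0.2153 0.2478] w 0.08485341600191569 f [ 0.3555 -0.847  -0.3488]
rotvec [-0.03  0.03 -0.07] shift [-0.0011  0.0008 -0.0022]
{'K': array([[287.5661,   0.    , 320.7196],
       [  0.    , 287.5661, 198.4953],
       [  0.    ,   0.    ,   1.    ]]), 'R': array([[-0.9951,  0.099 , -0.0008],
       [ 0.0943,  0.95  ,  0.2977],
       [ 0.0302,  0.2961, -0.9547]]), 't': array([ 0.5465, -0.3021,  0.3143])}
```

View pics/w8z.png

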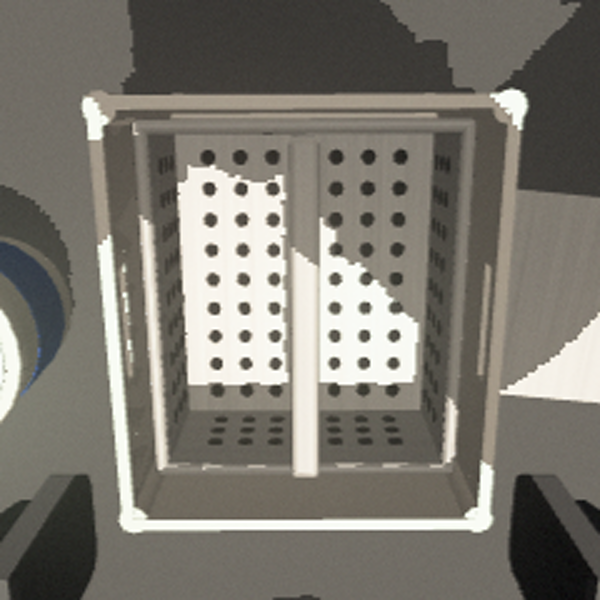

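The bar runs from (303,138) to (306,475) in the zoomed picture, and the tub's outer corners are at about (83,93), (525,93), (490,530) and (122,530).

```bash
python3 - <<'E'
from h import *
i=dict(np.load('w8.npz'))
f=lambda p:(np.array(p)+.5)/2.5-.5+[200,60]
B=unproj('wrist',f([[303,138],[306,475]]),.101,i);d=B[1]-B[0];print(B,B.mean(0),'yaw x',np.degrees(np.arctan2(d[1],d[0]))-90)
P=unproj('wrist',f([[83,93],[525,93],[490,530],[122,530]]),.12,i);print(P.mean(0),rect(P))
E
```

```text
[[0.5634 0.1454 0.101 ]
 [0.5764 0.2894 0.101 ]] [0.5699 0.2174 0.101 ] yaw x -5.140169967814117
[0.5698 0.2177 0.12  ] ((569.6384887695312, 217.67298889160156), (177.0343017578125, 157.51449584960938), 84.52867889404297)
```

```bash
python3 -m creep '[[[0,0,0,-0.002,0.0005,0.03,0.06],[0,0,0,-0.002,0.0005,0.07,0.06],[0,0,0,-0.002,0.0005,0.1,0.06],[0,0,0,-0.002,0.0005,0.1,0.06],[0,0,0,-0.002,0.0005,0.1,0.06]]]'
python3 -c "
from h import *
goal([.5698,.2175,.075],174.6)"
```

```text
t: 13.92
eef_pos: [0.5707, 0.2186, 0.1488]
tcp_rot: [0.001, -0.672, 0.741, -0.0]
ft_force: [0.2, 0.5, 0.9]
width: 0.06
t 13.925 pos [0.5707 0.2186 0.1488] w 0.06002286553353307 f [0.2044 0.4619 0.9194]
rotvec [-0.09  0.05 -0.21] shift [0.0012 0.0009 0.0738]
```

```bash
python3 -m creep '[[[0,0,-0.2,0.001,0.001,0.03,0.06],[0,0,-0.2,0.001,0.001,0.055,0.06],[0,0,-0.2,0.001,0.001,0.07,0.06],[0,0,-0.2,0.001,0.001,0.073,0.06],[0,0,-0.2,0.001,0.001,0.073,0.04],[0,0,-0.2,0.001,0.001,0.073,0.02],[0,0,-0.2,0.001,0.001,0.073,0],[0,0,-0.2,0.001,0.001,0.073,0],[0,0,-0.2,0.001,0.001,0.073,0],[0,0,-0.2,0.001,0.001,0.073,0]]]'
python3 -c "
from h import *
goal([.5698,.2175,.075],174.6)"
```

```text
t: 15.18
eef_pos: [0.5695, 0.218, 0.0753]
tcp_rot: [0.001, -0.673, 0.74, -0.0]
ft_force: [0.1, 0.2, 5.7]
width: 0.0107
t 15.175 pos [0.5695 0.218  0.0753] w 0.010688397473536742 f [0.1408 0.2281 5.6814]
rotvec [-0.08  0.05  0.01] shift [ 0.0004 -0.0004  0.0003]
```

```bash
python3 -m creep '[[[0,0,0,0,0,-0.003,0],[0,0,0,0,0,-0.008,0],[0,0,0,0,0,-0.015,0],[0,0,0,0,0,-0.02,0],[0,0,0,0,0,-0.02,0]]]'
python3 -c "
from h import *
goal([.5698,.2175,.075],174.6)
cv2.imwrite('pics/w9.png',vision.read_camera('wrist'))"
```

```text
t: 15.8
eef_pos: [0.5691, 0.2178, 0.0949]
tcp_rot: [0.001, -0.673, 0.74, -0.0]
ft_force: [-0.0, 0.5, -4.2]
width: 0.0109
t 15.8 pos [0.5691 0.2178 0.0949] w 0.010926014454451273 f [-0.0351  0.4788 -4.2485]
rotvec [-0.04  0.04 -0.01] shift [ 0.0003 -0.0008  0.0199]
```

View pics/w9.png

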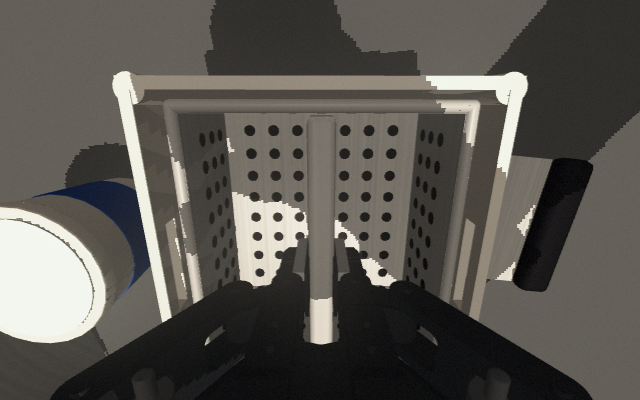

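The basket is held evenly at about 4 N, and the tub stayed put. I'll lift it out.

```bash
python3 -m creep '[[[0,0,0,0,0,-0.01,0],[0,0,0,0,0,-0.025,0],[0,0,0,0,0,-0.045,0],[0,0,0,0,0,-0.07,0],[0,0,0,0,0,-0.095,0],[0,0,0,0,0,-0.12,0],[0,0,0,0,0,-0.14,0],[0,0,0,0,0,-0.155,0],[0,0,0,0,0,-0.16,0],[0,0,0,0,0,-0.16,0]]]'
python3 - <<'E'
from h import *
i=dict(np.load('w8.npz'))
goal([.6643,-.2297,.25],181.7)
cv2.imwrite('pics/w10.png',vision.read_camera('wrist'))
cv2.imwrite('pics/t10.png',cv2.resize(vision.read_camera('top')[120:240,235:415],None,fx=4.4,fy=4.4,interpolation=cv2.INTER_CUBIC))
cv2.imwrite('pics/s10.png',cv2.resize(vision.read_camera('scene')[100:360,160:460],None,fx=2.3,fy=2.3))
E
```

```text
t: 17.1
eef_pos: [0.5686, 0.2176, 0.2542]
tcp_rot: [0.0, -0.673, 0.74, 0.0]
ft_force: [-0.2, 1.0, -5.2]
width: 0.0109
t 17.1 pos [0.5686 0.2176 0.2542] w 0.010871814448062156 f [-0.1721  1.0035 -5.1561]
rotvec [ 0.01  0.01 -7.11] shift [ 0.4363 -0.1374  0.0041]
```

View pics/t10.png

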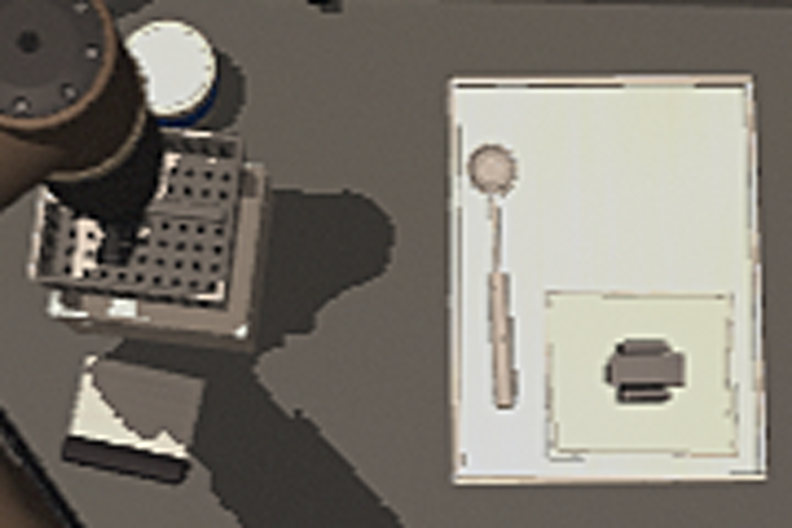

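View pics/s10.png

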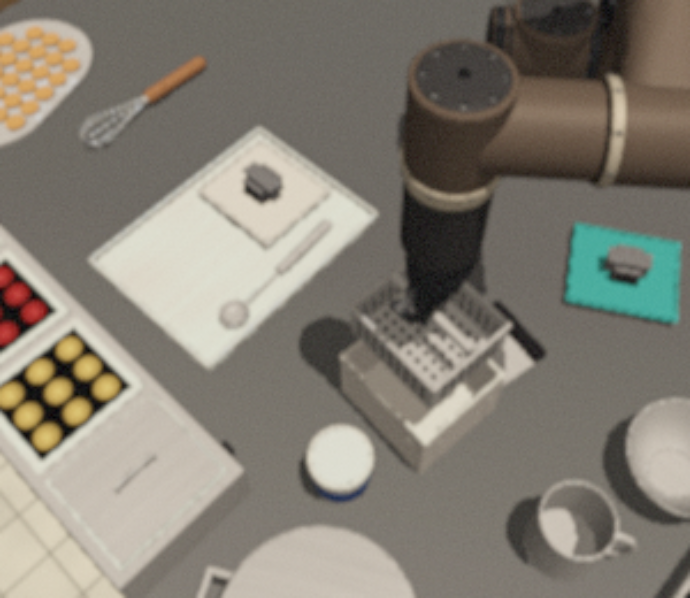

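Basket is clear of the tub and the lid sits well placed on the tray. Now carrying the basket to the tray's +x half.

```bash
python3 -m creep '[[[0,0,-0.3,0.015,-0.005,0,0],[0,0,-1,0.05,-0.015,0,0],[0,0,-2,0.095,-0.029,0,0],[0,0,-3,0.145,-0.045,0,0],[0,0,-4,0.2,-0.061,0,0],[0,0,-5,0.255,-0.078,0,0],[0,0,-6,0.31,-0.095,0,0],[0,0,-6.5,0.36,-0.111,0,0],[0,0,-7,0.4,-0.123,0,0],[0,0,-7.1,0.425,-0.131,0,0]]]'
python3 -m creep '[[[0,0,0,0.012,-0.003,0,0],[0,0,0,0.018,-0.005,0,0],[0,0,0,0.018,-0.005,0,0],[0,0,0,0.018,-0.005,0,0]]]'
python3 -c "
from h import *
goal([.6643,-.238,.073],181.7)"
```

```text
t: 18.5
eef_pos: [0.6585, -0.2209, 0.2532]
tcp_rot: [0.001, 0.717, -0.697, -0.001]
ft_force: [1.0, 0.6, -5.0]
width: 0.011
t: 19.0
eef_pos: [0.6647, -0.2348, 0.2545]
tcp_rot: [-0.0, 0.718, -0.696, -0.0]
ft_force: [0.8, -0.3, -4.2]
width: 0.011
t 19.0 pos [ 0.6647 -0.2348  0.2545] w 0.011024834626406878 f [ 0.8456 -0.3484 -4.1589]
rotvec [-0.01  0.01  0.05] shift [0.0032 0.0005 0.1815]
```

```bash
python3 -m creep '[[[0,0,0,0.003,0.0005,0.025,0],[0,0,0,0.003,0.0005,0.06,0],[0,0,0,0.003,0.0005,0.1,0],[0,0,0,0.003,0.0005,0.135,0],[0,0,0,0.003,0.0005,0.155,0],[0,0,0,0.003,0.0005,0.164,0],[0,0,0,0.003,0.0005,0.167,0],[0,0,0,0.003,0.0005,0.167,0]]]'
python3 -c "
from h import *
goal([.6643,-.238,.0733],181.7)
cv2.imwrite('pics/w11.png',vision.read_camera('wrist'))
cv2.imwrite('pics/s11.png',cv2.resize(vision.read_camera('scene')[130:290,180:340],None,fx=3.7,fy=3.7))"
```

```text
t: 20.0
eef_pos: [0.6648, -0.2386, 0.0883]
tcp_rot: [-0.0, 0.718, -0.696, 0.001]
ft_force: [0.1, 0.0, -3.9]
width: 0.0112
t 20.0 pos [ 0.6648 -0.2386  0.0883] w 0.011150342790868928 f [ 0.0671  0.0133 -3.9189]
rotvec [-0.08 -0.02  0.01] shift [-0.0006  0.0006  0.015 ]
```

View pics/w11.png

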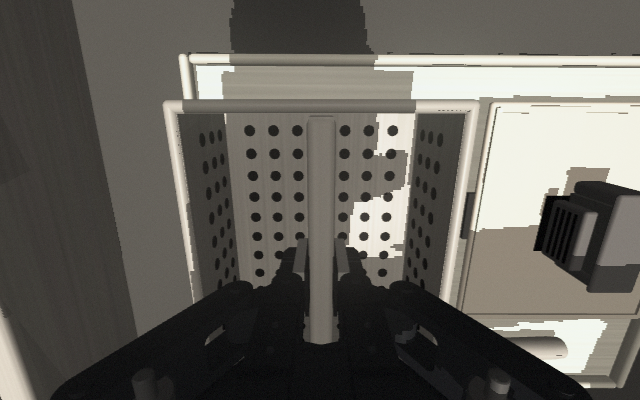

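View pics/s11.png

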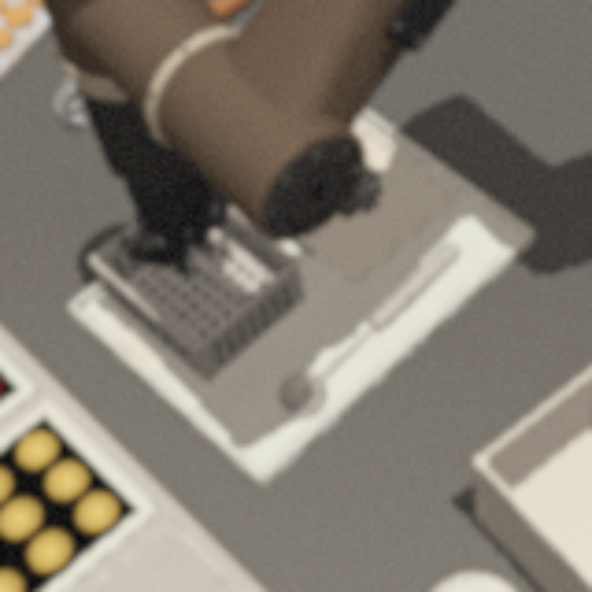

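The basket hangs level, inside the rim corner at (185,60) and clear of the lid and spoon. I'll set it down slowly.

```bash
python3 -m creep '[[[0,0,0,0,0,0.003,0],[0,0,0,0,0,0.006,0],[0,0,0,0,0,0.009,0],[0,0,0,0,0,0.012,0],[0,0,0,0,0,0.013,0],[0,0,0,0,0,0.013,0]]]'; python3 -m creep '[[[0,0,0,0,0,0.0005,0],[0,0,0,0,0,0.001,0],[0,0,0,0,0,0.001,0]]]'
```

```text
t: 20.85
eef_pos: [0.6642, -0.2387, 0.0742]
tcp_rot: [0.0, 0.717, -0.697, -0.0]
ft_force: [0.2, -0.5, -4.5]
width: 0.0109
t: 21.22
eef_pos: [0.6644, -0.2387, 0.0734]
tcp_rot: [-0.0, 0.717, -0.697, 0.0]
ft_force: [0.4, -0.9, -4.5]
width: 0.0114
```

```bash
python3 -m creep '[[[0,0,0,0,0,0.0005,0],[0,0,0,0,0,0.001,0],[0,0,0,0,0,0.001,0]]]'
```

```text
t: 21.6
eef_pos: [0.6644, -0.2387, 0.0733]
tcp_rot: [-0.0, 0.718, -0.696, 0.0]
ft_force: [-3.5, 2.7, 6.3]
width: 0.0108
```

Contact (−4.5 → +6.3 N). Release and withdraw straight up.

```bash
python3 -m creep '[[[0,0,0,0,0,0,0.018],[0,0,0,0,0,0,0.03],[0,0,0,0,0,0,0.045],[0,0,0,0,0,0,0.06],[0,0,0,0,0,0,0.06],[0,0,0,0,0,-0.02,0.06],[0,0,0,0,0,-0.06,0.06],[0,0,0,0,0,-0.11,0.06],[0,0,0,0,0,-0.17,0.06],[0,0,0,0,0,-0.2,0.06]]]'
python3 -m creep '[[[0,0,0,-0.06,0,0,0.06],[0,0,0,-0.12,0,0,0.06],[0,0,0,-0.18,0,0,0.06],[0,0,0,-0.24,0,0,0.06],[0,0,0,-0.27,0,0,0.06],[0,0,0,-0.27,0,0,0.06],[0,0,0,-0.27,0,0,0.06]]]'
python3 - <<'E'
from h import *
s=robot.read_state();print(s['t'],s['eef_pos'],s['ft_force'])
cv2.imwrite('pics/t12.png',cv2.resize(vision.read_camera('top')[120:270,185:465],None,fx=2.85,fy=2.85,interpolation=cv2.INTER_CUBIC))
cv2.imwrite('pics/s12.png',cv2.resize(vision.read_camera('scene')[100:360,160:460],None,fx=2.3,fy=2.3))
E
```

```text
t: 22.85
eef_pos: [0.6652, -0.2391, 0.2768]
tcp_rot: [-0.001, 0.718, -0.697, 0.002]
ft_force: [0.9, -0.5, -0.8]
width: 0.0601
t: 23.72
eef_pos: [0.6562, 0.031, 0.2723]
tcp_rot: [0.0, 0.718, -0.696, 0.0]
ft_force: [-0.4, -0.9, 1.3]
width: 0.0604
23.725 [0.6562 0.031  0.2723] [-0.3795 -0.9194  1.258 ]
```

View pics/t12.png

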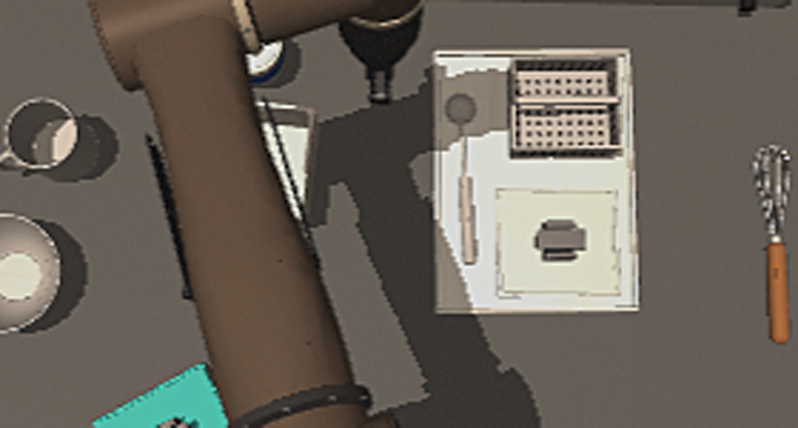

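View pics/s12.png

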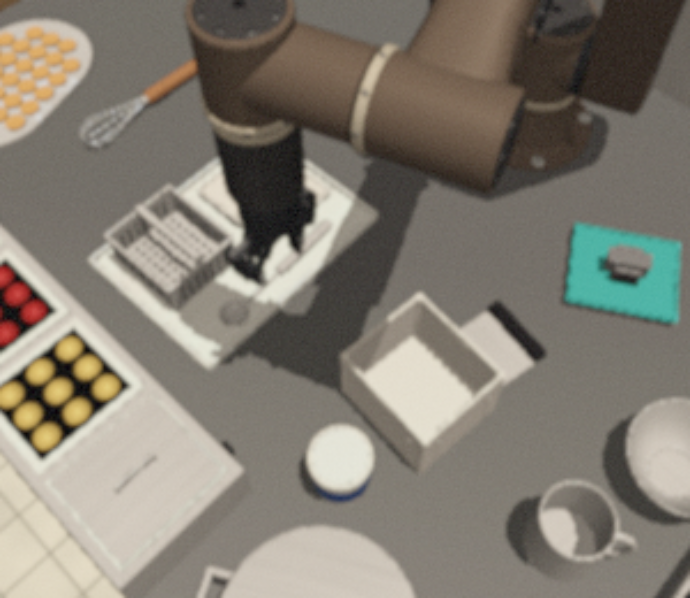

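In the last pictures the basket stands upright beside the flat lid on the tray. The tub, pail, scraper and spoon are where they were.

```bash
python3 -c "
from h import *
print(robot.finish_job())"
```

```text
the job is handed in; nothing more can be done
None
```

The job is done and handed in at about 24 s of the 61 s allowed. I pinched both buttons and lifted the lid off alone, with only its own weight (about 2.5 N) on the wrist. I laid it flat, knob up, on the tray floor. Then I lifted the basket out by its bar and stood it upright beside the lid.

- **Set-down:** contact came within about 0.1 mm of the heights I had worked out for both pieces. The forces there were small: about 2 N for the lid and 6 N for the basket.
- **Last pictures:** the lid and basket are apart inside the tray. The tub, pail, scraper and spoon look unmoved. In the final top view the arm covered part of the tub and pail and the scraper, so I judged those from the scene view.
- **Readings that disagreed:**
  - The finger opening read 34.5 mm on the pinched buttons (38 expected) and 11 mm on the 12 mm bar.
  - The fingertips pressed on the lid with about 15 N when they closed, which went away as I lifted.

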